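Turn the relief panel over onto the empty carving rest

TASK

A wooden relief panel lies on one sloping rest with its carved face underneath. Lift it out of its slot, turn it over and stand it in the middle of the slot of the other, empty rest, the same edge down, leaning flat on the rails with the carved face showing. Leave the other things on the bench where they are.

Things in the scene. Friction and masses are not known exactly. Their poses are not given: they have to be found in the camera images.
- panel: Light wooden panel, 140 wide (x) x 160 high (y) x 14 mm thick (z), 0.13-0.25 kg. Origin: centre of the slab. +z points out of its carved face, +y to its upper edge. It starts in rest_a's slot, leaning on the rails, carved face underneath, plain face up; its upper 60 mm stand free above the rails.
- panel_carving (a point): Middle of the carved face: a round rosette 62 mm across, 4 mm proud (petals to 7.5 mm), with a thin border line round the face; the other face is plain. Panel frame (0, 0, 11) mm.
- panel_foot (a point): Middle of the panel's lower edge, panel frame (0, -80, 0) mm.
- rest_a: Fixed sloping wooden rest that holds the panel at the start; open frame, 115 mm high, base 150 (x) x 170 (y) mm. Origin: centre of its underside on the bench; z up; x the way its sloping front looks. It leans back 40 deg from upright: outward normal (0.766, 0, 0.643), up the slope (-0.643, 0, 0.766) in its frame.
- rest_b: The other, empty rest; the same build and frame as rest_a. Two rails 20 mm wide at y = +-55 mm, open between them, reach 100 mm up the slope and carry the panel's back; below them a slot along y, 150 mm long, open at its ends, takes the panel's lower edge.
- rest_b_slot (a point): Middle of the empty rest's slot floor, where it meets the rails' front (rest frame (30, 0, 30) mm). The slot is 22 mm wide, from here along the outward normal to a front lip 8 mm thick that rises 18 mm above the floor. The floor is square to the slope.
- mallet: Bystander: wooden mallet lying down, 250 mm long, head 115 x 75 x 60 mm; origin underneath the handle near the head.
- gouge_wide: Bystander: carving gouge lying between the rests, 260 mm long, 24 mm high; origin at the handle's end by the blade.
- gouge_long: Bystander: carving gouge lying down, 275 mm long, 24 mm high.
- wax_jar: Bystander: jar, 68 mm across, 70 mm high; origin at its base.
- bobbin: Bystander: turned wooden spool, 80 mm across, 105 mm high; origin at its base.
- block: Bystander: cork sanding block 130 x 50 x 40 mm; origin at its base.
Not all that is in view belongs to the job. What is shaped like the rest_b but blue is not meant.

How it is judged:
By the outcome, as a careful person would: the job done as asked, in the order asked, and still so for the second after the job is handed in, with the robot touching nothing.
It also fails if it takes over 45 s, if anything falls off the work surface, if the arm or the gripper's body presses on something with over 40 N, if the wrist force passes 120 N, or if a joint passes its speed limit or range.

ROBOT

A 6-joint arm with a two-finger parallel gripper is mounted at the origin on the work surface. World frame = base frame: x ahead of the robot, y to its left, z up, the work surface at z = 0. Lengths are in m, angles in rad, forces in N, time in s.
With the tool pointing down it reaches from about 0.275 to 0.725 m from the base axis. Payload 15.9 kg.
Tool frame: the origin (TCP) lies on the centre line of the jaws, within the pads' length; the fingertips stand 14 mm ahead of it and the grasp point (between the pads) lies 5 mm behind it; z points along the fingers, y is the line along which they close (so a half turn about z gives the same grasp; the last joint's range is limited). The gripper opens to 85 mm and grips with 20 to 120 N. Pads are 22 mm wide; open, the fingers measure 114 mm over their backs; the gripper's body (76 mm by 85 mm) begins 54 mm behind the grasp point. The pads swing forward as they close: fully open they stand 13 mm farther back than shut.
Start: joints at [1.103, 0.213, -0.034, 1.323, 0, 1.571], TCP at [0.225, 0.446, 0.245] pointing down, gripper open.
Joint ranges: [-2.98, 2.98], [-0.74, 1.72], [-1.14, 1.35], [-2.1, 2.04], [-1.57, 1.44], [-3.14, 3.14]. Speed limits (rad/s): [1.89, 1.89, 2.39, 2.57, 3.14, 3.14].

INTERFACE

Orientations are given as a rotation vector (axis times angle).
In Python, from cell import env gives the robot as it stands.
- The arm moves only by the tool carry_out, never from a script. Its argument "deltas" is a list of rows, each an object of numbers: "tx", "ty", "tz": the shift along the world's x, y, z in mm; "ax", "ay", "az": the turn, a rotation vector about the world's x, y, z in degrees; "gripper": the closure, from 0 (fully open) to 1 (shut). In form: [{"tx": .., "ty": .., "tz": .., "ax": .., "ay": .., "az": .., "gripper": ..}, ...]. A call has 1 to 20 rows; each row shifts and turns the commanded pose from where the row before left it; what a row does not reach is not made up. A row lasts 1/8 s, in which the tool goes at most 62.5 mm and 10.7 degrees, less where a joint would pass 70% of its speed; a pose out of reach is approached as far as the arm can. A call with a gripper value outside its range is refused whole. The fingers move at their own pace and stop on an object; "newtons" is the grip in N (left out, the last holds). Time passes only in rows, so rows that do not move let the fingers close. It gives the time, the measured TCP pose, the force, the opening and the grip force at its end, in the units of the state.
- env.sense(): the state, without advancing time (a new reading comes with each control period).
- env.camera(name): name is "side" or "top" or "wrist"; returns (picture, depth): 420x560x3 uint8, red, green, blue; 420x560 float32, m along the optical axis (not along the pixel's ray), 0 where there is no reading.
- env.calibration(name): a dict with "intrinsics" (3x3 intrinsics, pixels), "k1" (the pictures are not rectified: a ray, as slopes to the right and down, at radius r is drawn at 1 + k1 r^2 times it, then the intrinsics apply), "world_to_cam" (4x4, takes a point from world to camera coordinates); the wrist camera has in their place "hand_eye" (4x4, takes a point from camera to tool coordinates, whose origin is the TCP and whose axes are the flange's). Camera axes: x right, y up, looking along -z (the intrinsics and any distortion apply to the point x, -y, -z); pixel columns grow to the right and rows downward; lengths in m; the calibration is good to about 2 mm. A picture is of the moment at which its call begins: read the wrist's pose just before it. calibration takes no time and is no camera call.
- env.hand_in(): hands the job in; it is judged then, once.
Trained networks look in the newest picture that a camera, given by its name, has taken for a name from the list of things; names that differ only in an ending like _2 or _b are one class to them, and where a whole thing is asked for, a point or a joint stands for the part that bears it (a point fixed in the world has none). Each returns a list of dicts, best first, with "score" (0 to 1); they miss things now and then, are a little off and sometimes report something else, mostly with a low value. They report only what shows in the picture. A call takes as long as a camera call. They do not tell look-alikes from the thing itself.
- env.recognise(camera, thing): "bbox" ([left, top, width, height] in pixels, round what is visible of it).
- env.outline_of(camera, thing): "region" (420x560 bool, what is visible of it) and "bbox" ([left, top, width, height] in pixels, round what is visible of it).
- env.mark_of(camera, thing): "xy" ([column, row] in pixels: a listed point, or the origin of a listed thing).
The state is a dict: "time_s": time; "joints": joint angles; "joint_velocities": joint speeds; "joint_torque": joint torques, N m; "eef_pos": TCP position; "ee_rot": TCP orientation; "contact_force": force on the tool from outside, world axes, zero at the start; "torque": the same for the moment, N m; "grip_width": finger opening in m; "gripper_force": force on a finger pad.
Only numpy, scipy, OpenCV 4.12 (cv2) and the standard library are available. Lean on these libraries where they do the work, as an engineer would, in place of code of your own. Each camera call takes 0.05 s, during which the arm holds its last target. There are 200 camera calls.

## Working session

There is one attempt and no reset: what is moved stays moved. The work goes in short steps, Python scripts to look and compute and a tool call to move; the robot and the scene stay as the last step left them, time stands still between calls to the robot, and variables do not carry over. Pictures are saved under pics/ and viewed, at most 10 in all, crops included, and the job is handed in when it is done.

Besides the shell and the picture viewer there is one more tool, called after ">>>" in YAML: its name, and indented under it one key for each argument. carry_out: Moves the arm, as the interface text tells. Its arguments: {"type":"object","properties":{"deltas":{"type":"array","items":{"type":"object","properties":{"tx":{"type":"number"},"ty":{"type":"number"},"tz":{"type":"number"},"ax":{"type":"number"},"ay":{"type":"number"},"az":{"type":"number"},"gripper":{"type":"number"}}}},"newtons":{"type":"number"}},"required":["deltas"]}

```bash
mkdir -p pics; ls; cat > h.py <<'E'
import numpy as np, cv2
from cell import env
from scipy.spatial.transform import Rotation as R
def c2w(n):
    c=env.calibration(n)
    if 'world_to_cam' in c: return np.linalg.inv(np.array(c['world_to_cam']))
    s=env.sense(); T=np.eye(4); T[:3,:3]=R.from_rotvec(s['ee_rot']).as_matrix(); T[:3,3]=s['eef_pos']
    return T@np.array(c['hand_eye'])
def cloud(n):
    """picture and per-pixel world xyz (nan where no depth)"""
    c=env.calibration(n); T=c2w(n); im,d=env.camera(n)
    K=np.array(c['intrinsics'],float); v,u=np.mgrid[0:420,0:560].astype(np.float64)
    p=cv2.undistortPoints(np.stack([u.ravel(),v.ravel()],1)[:,None],K,np.array([c['k1'],0,0,0,0],float))[:,0]
    d=d.ravel().astype(float); d=np.where(d>0,d,np.nan)
    P=np.stack([p[:,0]*d,-p[:,1]*d,-d],1)@T[:3,:3].T+T[:3,3]
    return im,P.reshape(420,560,3)
def save(n,im): cv2.imwrite('pics/'+n,im[...,::-1])
E
python3 - <<'E'
from h import *
s=env.sense(); print({k:np.round(v,3) for k,v in s.items()})
ims=[]
for n in ['top','side']:
    im,P=cloud(n); np.savez(n+'.npz',im=im,P=P); ims.append(im)
    print(n,np.round(c2w(n)[:3],3).tolist())
    for t in ['panel','rest_b','panel_foot','rest_b_slot']:
        r=env.recognise(n,t) if t in('panel','rest_b') else env.mark_of(n,t)
        print(t,[(np.round(x.get('bbox',x.get('xy'))),round(x['score'],2)) for x in r])
save('top.png',ims[0]);save('side.png',ims[1])
E
```

```text
pics
{'time_s': np.float64(0.0), 'joints': array([ 1.103,  0.213, -0.035,  1.324, -0.   ,  1.571]), 'joint_velocities': array([ 0.001, -0.   , -0.   , -0.001, -0.001, -0.   ]), 'joint_torque': array([-2.0000e-03, -6.8617e+01,  4.8712e+01,  1.7000e-02, -0.0000e+00,
        0.0000e+00]), 'eef_pos': array([0.225, 0.446, 0.245]), 'ee_rot': array([-7.280e-01, -3.056e+00,  2.000e-03]), 'contact_force': array([-0.175, -0.251,  0.362]), 'torque': array([-0.018,  0.03 ,  0.022]), 'gripper_force': np.float64(0.0), 'grip_width': np.float64(0.086)}
top [[-0.008, 0.995, -0.095, 0.404], [-1.0, -0.008, 0.003, 0.008], [0.003, 0.095, 0.995, 1.205]]
panel [(array([173., 168.,  54.,  57.]), 0.56)]
rest_b [(array([337., 241.,  71.,  73.]), 0.78), (array([328., 157.,  68.,  73.]), 0.75), (array([166., 162.,  70.,  70.]), 0.7), (array([170., 257.,  78.,  71.]), 0.55)]
panel_foot [(array([190., 190.]), 0.72)]
rest_b_slot [(array([368., 187.]), 0.82), (array([384., 272.]), 0.69), (array([216., 287.]), 0.67)]
side [[0.797, 0.455, -0.397, -0.032], [-0.603, 0.597, -0.529, -0.735], [-0.004, 0.661, 0.751, 1.133]]
panel [(array([208., 146.,  59.,  22.]), 0.61)]
rest_b [(array([207., 157.,  69.,  39.]), 0.77), (array([311., 234.,  73.,  81.]), 0.76), (array([238., 296.,  75.,  90.]), 0.7)]
panel_foot [(array([241., 162.]), 0.68)]
rest_b_slot [(array([171., 221.]), 0.96), (array([362., 273.]), 0.9), (array([294., 345.]), 0.7), (array([347., 280.]), 0.22)]
```

View pics/top.png

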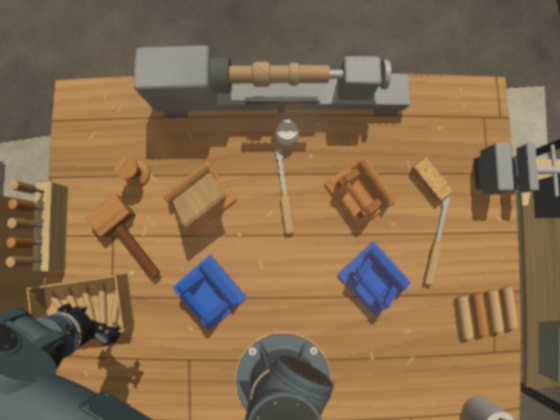

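View pics/side.png

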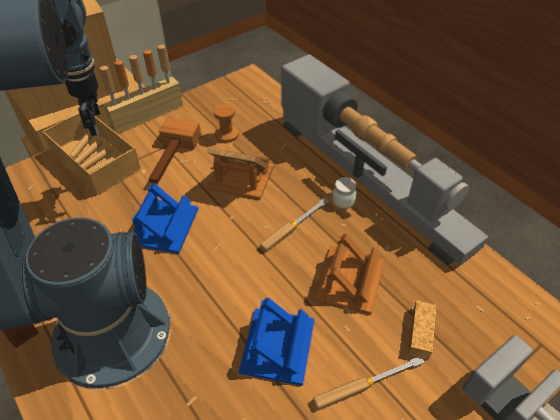

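Candidates for rest_b in the top view: brown empty rest at (360,192), blue rests at (210,292) and (374,280), and the brown rest holding the panel at (200,197). I choose the brown one at (360,192), and rest_a with the panel is at (200,197). Next I'll check with a close crop and measure.

```bash
python3 - <<'E'
from h import *
d=np.load('top.npz');im,P=d['im'],d['P']
a=im[150:245,155:245];b=im[150:245,315:405]
save('crop.png',np.hstack([cv2.resize(x,None,fx=4.2,fy=4.2,interpolation=cv2.INTER_CUBIC) for x in(a,b)]))
r=env.outline_of('top','panel')  # newest top picture
print([x['bbox'] for x in r])
m=cv2.erode(r[0]['region'].astype(np.uint8),np.ones((5,5)))>0
Q=P[m];Q=Q[~np.isnan(Q).any(1)]
c=np.median(Q,0);_,s,V=np.linalg.svd(Q-Q.mean(0));print(len(Q),c.round(3),V.round(3).tolist(),s[2]/len(Q)**.5, Q[:,2].min(),Q[:,2].max())
for px in [(368,187)]: print(P[px[1],px[0]].round(3))
# bench level
print('bench',np.nanmedian(P[230:300,290:320,2]))
z=P[150:240:4,315:408:4,2]*1000
print(np.nan_to_num(z,nan=-99).round().astype(int))
E
```

```text
[[173.9, 171.4, 51.8, 53.9], [421.9, 192.8, 26.6, 94.8]]
1065 [0.533 0.232 0.118] [[-0.494, -0.419, 0.761], [-0.623, 0.782, 0.026], [0.606, 0.462, 0.648]] 0.0010934215730000498 0.056345461505354244 0.16468003054308333
[ 0.574 -0.262  0.023]
bench -0.0004693453201470854
[[  0   3  -1   1   0  -2   1   0  -6   1  -1   1   2  -1  -3  -3  -3  -3
    2   1   1   0  -4   4]
 [  3  -1  -1  -3  -3   1  -2   0   0  -1   0  -1   1  -2   1   2  -1  -2
   -2  -1  -1  -2   1  -3]
 [  4   0   0  -2   1  -2   1   2  -2  -1   0  14  16  -3   2  -2   0  -6
    2   1  -1   4  -3   1]
 [  0  -5   2   0   0  -1  -3  -3   0  -4  17  58  57  12   2   1  -3  -3
   -1   0  -1   0  -2  -3]
 [  1   2   0   2   2  -2  -3   0  11  17  27  36  62  49  10   1  -2   1
    1  -2   0  -1   0  -1]
 [  4   1  -1   1   0  -1  -5  15  15  12  45  29  38  63  43  -1  -4  -2
   -3   0   0   2  -2  -4]
 [  0  -1   0  -1  -4 -99  18  13  93  74  59  27  30  55  59  43  -3   1
    0   3   1  -6  -1  -3]
 [ -3  -2   0   1   9  13  14 103 101  85  15  13  26  31  57  54  10   3
   -2   2  -2  -1  -3   0]
 [  2  -2  -6  12  18 
[... 793 characters left out ...]
-4   2  -2  -3  -3   0  -3  14  12  12  48  90  98  14  14  -2  -1
   -1   3  -4   2   0  -5]
 [  3  -4  -1   2  -1   0   0   4  -1  13  12  12  19  17  11   1  -1  -2
   -3   3  -3   5   0  -2]
 [  3   2 -99   0  -1   0   3  -1   1  -3  11  15  13  -3  -3  -4  -2  -1
    3   0   0  -1  -3   6]
 [ -8  -3  -1  -1  -3   5  -1  -2  -1   0  11  11   7  -1  -2  -3   0   1
    1   1  -4   2  -2   2]
 [  4   4   0  -5  -2   4  -3  -2  -2  -3   5  -2  -3   0  -1   4   1  -3
   -1   2   2   2  -2  -3]
 [ -1  -2   0   0  -1  -2  -2   1   2  -1   2   1   0   0   1   3  -3   1
    2  -1  -1  -1  -1  -3]
 [  1   1  -2  -2  -4  -4   5   1  -2   1  -1  -1  -3  -4  -2  -5   1  -2
    0  -3  -1  -2   3  -2]]
```

View pics/crop.png

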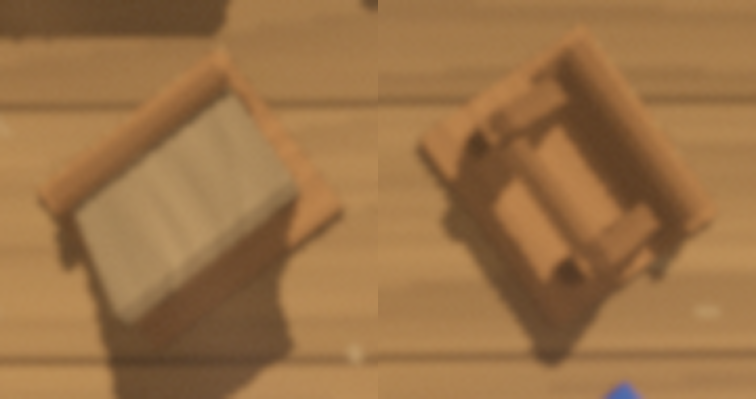

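The crop confirms it. On the left is the panel with its plain face up, lip toward upper-left; on the right is the empty brown rest, two rails and lip toward upper-right (+x,-y). Now poses.

```bash
cat > fit.py <<'E'
from h import *
from scipy.optimize import least_squares
n=np.array([.766,0,.643]);u=np.array([-.643,0,.766])
def rest_fit(P,x0,show=True):
    """x,y,yaw of a rest from its lip top (line + ends) and rails: cloud points Nx3"""
    S=np.array([30,0,30])/1e3
    x=np.array(x0,float)
    for it in range(15):
        c,s=np.cos(x[2]),np.sin(x[2]); Rz=np.array([[c,-s,0],[s,c,0],[0,0,1]])
        L=(P-[x[0],x[1],0])@Rz-S          # rest frame rel. slot
        a,b,y=L@n,L@u,L[:,1]
        rail=(abs(a)<.012)&(b>.03)&(b<.095)&(abs(abs(y)-.055)<.012)
        lip=(abs(b-.018)<.005)&(a>.018)&(a<.034)&(abs(y)<.085)
        mid=lip&(abs(y)<.06)
        g=np.r_[a[rail],(a[mid]-.026)]; yy=np.r_[y[rail],y[mid]]
        # a change: dx along rest x shifts a by -.766dx ; dyaw: x shifts by +y*dyaw
        A=np.stack([np.full(len(g),.766),-.766*yy],1)
        dx,dyaw=np.linalg.lstsq(A,g,rcond=None)[0]
        dy=(np.percentile(y[lip],1)+np.percentile(y[lip],99))/2
        d=Rz@[dx,dy*.7,0]; x+=np.array([d[0],d[1],dyaw*.7])
    if show: print('rest',x[:2].round(4),'yaw',np.degrees(x[2]).round(2),'n',rail.sum(),lip.sum(),'rms',np.std(g).round(4),'rail/lip a',a[rail].mean().round(4),a[mid].mean().round(4),'lip y',np.percentile(y[lip],[1,99]).round(4),'rail y mean',[y[rail&(y*k>0)].mean().round(4) for k in(1,-1)])
    return x
def panel_fit(Q):
    """top face points -> normal, centre from rotated rect"""
    Q=Q[~np.isnan(Q).any(1)]
    for _ in range(3):
        m=Q.mean(0);_,s,V=np.linalg.svd(Q-m);N=V[2]*np.sign(V[2,2]);r=(Q-m)@N;Q=Q[abs(r)<.004]
    yaw=np.arctan2(N[1],N[0]); h=np.array([-np.sin(yaw),np.cos(yaw),0]); U=np.cross(N,h)
    U=U*np.sign(U[2]); L=np.stack([(Q-m)@h,(Q-m)@U],1)
    lo,hi=np.percentile(L,.7,0),np.percentile(L,99.3,0)
    c=m+h*(lo+hi)[0]/2+U*(lo+hi)[1]/2
    print('panel n',N.round(3),'yaw',np.degrees(yaw).round(2),'tilt',np.degrees(np.arcsin(N[2])).round(1),'size',(hi-lo).round(4),'face centre',c.round(4),'top mid',(c+U*.08).round(4), len(Q))
    return c,N,U,h
E
python3 - <<'E'
from fit import *
print(np.round(env.calibration('wrist')['hand_eye'],3).tolist(),np.round(env.calibration('wrist')['intrinsics'],0).tolist())
for cam in['top','side']:
    P=np.load(cam+'.npz')['P'].reshape(-1,3);P=P[~np.isnan(P).any(1)]
    box=lambda c,r:P[(np.hypot(P[:,0]-c[0],P[:,1]-c[1])<r)&(P[:,2]>.005)]
    print(cam)
    try: rest_fit(box((.545,-.235),.14),(.545,-.235,np.radians(-38)))
    except Exception as e: print(e)
    Q=box((.533,.232),.13)
    N=np.array([.606,.462,.648]);Q=Q[abs((Q-[.533,.232,.118])@N)<.006]
    if len(Q)>50: panel_fit(Q)
# expected from panel: rest_a
E
```

```text
[[0.0, 0.956, 0.294, 0.076], [1.0, -0.0, 0.0, 0.001], [0.0, 0.294, -0.956, -0.128], [0.0, 0.0, 0.0, 1.0]] [[294.0, 0.0, 277.0], [0.0, 294.0, 207.0], [0.0, 0.0, 1.0]]
top
rest [ 0.5462 -0.2407] yaw -42.35 n 86 62 rms 0.004 rail/lip a -0.0008 0.0275 lip y [-0.072  0.072] rail y mean [np.float64(0.055), np.float64(-0.0471)]
panel n [0.605 0.461 0.65 ] yaw 37.28 tilt 40.5 size [0.1418 0.2016] face centre [0.5531 0.2462 0.0861] top mid [0.5117 0.2147 0.1469] 1413
side
rest [ 0.5038 -0.2815] yaw -33.53 n 59 43 rms 0.004 rail/lip a -0.001 0.0266 lip y [-0.0184  0.0153] rail y mean [np.float64(0.0574), np.float64(nan)]
panel n [0.601 0.458 0.655] yaw 37.31 tilt 40.9 size [0.1508 0.2049] face centre [0.5564 0.2412 0.0873] top mid [0.5147 0.2094 0.1477] 171fit.py:21: RuntimeWarning: Mean of empty slice.
  if show: print('rest',x[:2].round(4),'yaw',np.degrees(x[2]).round(2),'n',rail.sum(),lip.sum(),'rms',np.std(g).round(4),'rail/lip a',a[rail].mean().round(4),a[mid].mean().round(4),'lip y',np.percentile(y[lip],[1,99]).round(4),'rail y mean',[y[rail&(y*k>0)].mean().round(4) for k in(1,-1)])
  ret = ret.dtype.type(ret / rcount)
```

>>> carry_out:
  deltas:
    - {"tx":35,"ty":-26,"tz":30}
    - {"tx":40,"ty":-30,"tz":30}
    - {"tx":40,"ty":-30,"tz":30}
    - {"tx":40,"ty":-30,"tz":15}
    - {"tx":40,"ty":-30}
    - {"tx":40,"ty":-30}
    - {"tx":30,"ty":-20}
    - {}
    - {}

```text
schema error: expected keys tx, ty, tz, ax, ay, az, gripper
```

```bash
python3 - <<'E'
from fit import *
im,P=cloud('wrist');save('w1.png',im);np.savez('w1.npz',im=im,P=P)
r=env.outline_of('wrist','panel');print([(x['bbox'],round(x['score'],2)) for x in r])
m=cv2.erode(r[0]['region'].astype(np.uint8),np.ones((3,3)))>0
panel_fit(P[r[0]['region']]);panel_fit(P[m])
E
```

```text
[]Traceback (most recent call last):
  File "<stdin>", line 4, in <module>
IndexError: list index out of range
```

View pics/w1.png

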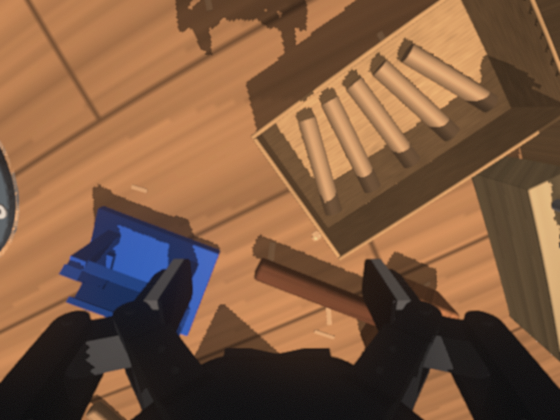

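The picture still shows the start view (drawer box, mallet handle and a blue rest): the move was refused because every row needs all the keys.

>>> carry_out:
  deltas:
    - {"tx":35,"ty":-26,"tz":30,"ax":0,"ay":0,"az":0,"gripper":0}
    - {"tx":40,"ty":-30,"tz":30,"ax":0,"ay":0,"az":0,"gripper":0}
    - {"tx":40,"ty":-30,"tz":30,"ax":0,"ay":0,"az":0,"gripper":0}
    - {"tx":40,"ty":-30,"tz":15,"ax":0,"ay":0,"az":0,"gripper":0}
    - {"tx":40,"ty":-30,"tz":0,"ax":0,"ay":0,"az":0,"gripper":0}
    - {"tx":40,"ty":-30,"tz":0,"ax":0,"ay":0,"az":0,"gripper":0}
    - {"tx":30,"ty":-20,"tz":0,"ax":0,"ay":0,"az":0,"gripper":0}
    - {"tx":0,"ty":0,"tz":0,"ax":0,"ay":0,"az":0,"gripper":0}

```text
time_s: 1.65
eef_pos: [0.492, 0.2488, 0.3496]
ee_rot: [-0.732, -3.055, 0.001]
contact_force: [-0.3, 0.5, 0.5]
grip_width: 0.0856
gripper_force: 0.0
```

```bash
python3 - <<'E'
from fit import *
im,P=cloud('wrist');save('w2.png',im);np.savez('w2.npz',im=im,P=P)
s=env.sense();print(s['eef_pos'].round(4),s['joints'].round(3))
r=env.outline_of('wrist','panel');print([(x['bbox'],round(x['score'],2)) for x in r])
m=cv2.erode(r[0]['region'].astype(np.uint8),np.ones((3,3)))>0
panel_fit(P[r[0]['region']]);panel_fit(P[m])
E
```

```text
[0.491  0.2497 0.3499] [0.47  0.342 0.402 1.632 0.    0.94 ]
[([223.6, 150.6, 112.2, 112.9], 0.56)]
panel n [0.604 0.466 0.646] yaw 37.63 tilt 40.3 size [0.138  0.1561] face centre [0.5418 0.2407 0.1019] top mid [0.5008 0.2091 0.1629] 6513
panel n [0.605 0.466 0.646] yaw 37.61 tilt 40.3 size [0.1359 0.1515] face centre [0.5401 0.2404 0.1037] top mid [0.4991 0.2089 0.1647] 6295
```

View pics/w2.png

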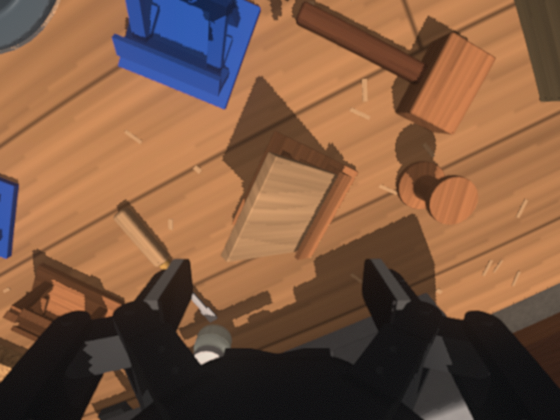

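The picture shows the panel, plain face up, at (280,205), with the bobbin, mallet and blue rest well clear. Next I'll view rest_b.

>>> carry_out:
  deltas:
    - {"tx":5,"ty":-40,"tz":0,"ax":0,"ay":0,"az":0,"gripper":0}
    - {"tx":5,"ty":-50,"tz":0,"ax":0,"ay":0,"az":0,"gripper":0}
    - {"tx":0,"ty":-50,"tz":0,"ax":0,"ay":0,"az":0,"gripper":0}
    - {"tx":0,"ty":-50,"tz":0,"ax":0,"ay":0,"az":0,"gripper":0}
    - {"tx":0,"ty":-50,"tz":0,"ax":0,"ay":0,"az":0,"gripper":0}
    - {"tx":0,"ty":-50,"tz":0,"ax":0,"ay":0,"az":0,"gripper":0}
    - {"tx":0,"ty":-50,"tz":0,"ax":0,"ay":0,"az":0,"gripper":0}
    - {"tx":0,"ty":-50,"tz":0,"ax":0,"ay":0,"az":0,"gripper":0}
    - {"tx":0,"ty":-50,"tz":0,"ax":0,"ay":0,"az":0,"gripper":0}
    - {"tx":0,"ty":-30,"tz":0,"ax":0,"ay":0,"az":0,"gripper":0}
    - {"tx":0,"ty":0,"tz":0,"ax":0,"ay":0,"az":0,"gripper":0}

```text
time_s: 3.12
eef_pos: [0.5003, -0.2204, 0.3501]
ee_rot: [-0.73, -3.055, 0.0]
contact_force: [-0.0, -0.0, 0.2]
grip_width: 0.0854
gripper_force: 0.0
```

```bash
python3 - <<'E'
from fit import *
im,P=cloud('wrist');save('w3.png',im);np.savez('w3.npz',im=im,P=P)
s=env.sense();print(s['eef_pos'].round(4),s['joints'].round(3))
print([(x['xy'],round(x['score'],2),P[int(x['xy'][1]),int(x['xy'][0])].round(3)) for x in env.mark_of('wrist','rest_b_slot')])
P=P.reshape(-1,3);P=P[~np.isnan(P).any(1)]
Q=P[(np.hypot(P[:,0]-.546,P[:,1]+.24)<.14)&(P[:,2]>.005)&(P[:,2]<.125)]
for y in(-42,-38,-46): rest_fit(Q,(.546,-.24,np.radians(y)))
E
```

```text
[ 0.5004 -0.2194  0.3503] [-0.413  0.331  0.387  1.628  0.     0.055]
[([172.2, 81.4], 0.62, array([ 0.319, -0.297,  0.028])), ([273.1, 226.0], 0.59, array([ 0.581, -0.267,  0.033]))]
rest [ 0.5024 -0.2835] yaw -30.95 n 285 118 rms 0.0045 rail/lip a -0.0008 0.0267 lip y [-0.0167  0.0152] rail y mean [np.float64(0.0549), np.float64(nan)]
rest [ 0.503  -0.2832] yaw -31.05 n 279 126 rms 0.0045 rail/lip a -0.0011 0.0268 lip y [-0.0169  0.0153] rail y mean [np.float64(0.0548), np.float64(nan)]
rest [ 0.5014 -0.2848] yaw -30.56 n 287 111 rms 0.0047 rail/lip a -0.0006 0.0269 lip y [-0.015  0.014] rail y mean [np.float64(0.0546), np.float64(nan)]fit.py:21: RuntimeWarning: Mean of empty slice.
  if show: print('rest',x[:2].round(4),'yaw',np.degrees(x[2]).round(2),'n',rail.sum(),lip.sum(),'rms',np.std(g).round(4),'rail/lip a',a[rail].mean().round(4),a[mid].mean().round(4),'lip y',np.percentile(y[lip],[1,99]).round(4),'rail y mean',[y[rail&(y*k>0)].mean().round(4) for k in(1,-1)])
  ret = ret.dtype.type(ret / rcount)
```

View pics/w3.png

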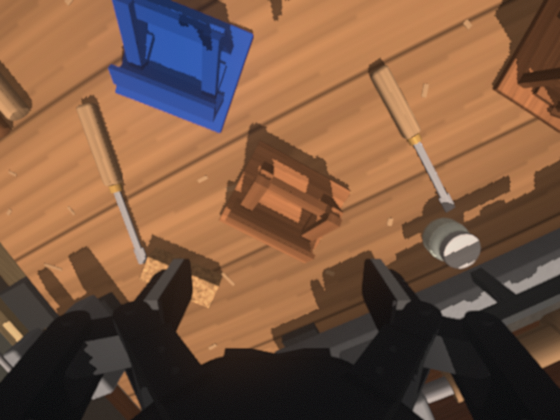

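The picture shows the brown empty rest at (285,205), with one gouge on each side, the cork block at (190,280) and the jar at (450,243).

```bash
cat > boxfit.py <<'E'
from fit import *
def frame(x):
    c,s=np.cos(x[2]),np.sin(x[2]); return np.array([[c,-s,0],[s,c,0],[0,0,1]])
def sd(L,lo,hi):
    c,h=(np.array(lo)+hi)/2,(np.array(hi)-lo)/2; q=abs(L-c)-h
    return np.linalg.norm(np.maximum(q,0),axis=1)+np.minimum(q.max(1),0)
def dist(x,P):
    L=(P-[x[0],x[1],0])@frame(x); M=L-[.03,0,.03]; M=np.stack([M@n,M[:,1],M@u],1)
    D=[sd(M,[-.014,k*.055-.01,-.0],[0,k*.055+.01,.1]) for k in(1,-1)]
    D+=[sd(M,[.022,-.075,-.012],[.03,.075,.018]),sd(M,[0,-.075,-.012],[.022,.075,0]),sd(L,[-.075,-.085,0],[.075,.085,.013])]
    return np.min(np.abs(D),0)
def boxfit(P,x0):
    best=None
    for dy in np.radians([-8,-4,0,4,8]):
        r=least_squares(lambda x:dist(x,P),np.array(x0)+[0,0,dy],loss='soft_l1',f_scale=.003,x_scale=[.01,.01,.1])
        if best is None or r.cost<best.cost: best=r
    d=dist(best.x,P);print('box',best.x[:2].round(4),np.degrees(best.x[2]).round(2),'med',np.median(d).round(4),(d<.004).mean().round(2))
    return best.x
E
python3 - <<'E'
from boxfit import *
for f in['w3','top','side']:
    P=np.load(f+'.npz')['P'].reshape(-1,3);P=P[~np.isnan(P).any(1)]
    Q=P[(np.hypot(P[:,0]-.546,P[:,1]+.24)<.14)&(P[:,2]>.007)&(P[:,2]<.125)]
    r=cv2.minAreaRect((Q[Q[:,2]<.02][:,:2]*1000).astype(np.float32));print(f,len(Q),'rect',np.round(r[0]),np.round(r[1]),r[2])
    x=boxfit(Q,(.546,-.24,np.radians(-40)))
    if f=='w3': rest_fit(Q,x); print('slot',(frame(x)@[.03,0,.03]+[x[0],x[1],0]).round(4))
# cross-check rest_a from panel vs box
P=np.load('w2.npz')['P'].reshape(-1,3);P=P[~np.isnan(P).any(1)]
E
```

```text
w3 9135 rect [ 539. -256.] [231. 150.] 34.51770782470703
box [ 0.5629 -0.2384] -55.42 med 0.0009 0.83
rest [ 0.5624 -0.2391] yaw -54.5 n 667 557 rms 0.0031 rail/lip a -0.0008 0.0272 lip y [-0.0735  0.0735] rail y mean [np.float64(0.0526), np.float64(-0.0545)]
slot [ 0.5799 -0.2631  0.03  ]
top 2726 rect [ 561. -236.] [171. 161.] 34.480323791503906
box [ 0.562  -0.2391] -55.45 med 0.0016 0.81
side 3549 rect [ 538. -245.] [230. 187.] 41.07459259033203
box [ 0.5623 -0.2364] -55.69 med 0.0017 0.79
```

```bash
cat > plan.py <<'E'
from boxfit import *
def tool(yaw,s):
    """tool pointing down the slope, y = s*n"""
    c,S=np.cos(yaw),np.sin(yaw);Rz=np.array([[c,-S,0],[S,c,0],[0,0,1]]);N,U=Rz@n,Rz@u
    y,z=s*N,-U;return np.stack([np.cross(y,z),y,z],1),N,U,Rz@[0,1,0]
def go(p,M,rows):
    s=env.sense();d=(np.array(p)-s['eef_pos'])*1000
    rv=np.degrees((R.from_matrix(M)*R.from_rotvec(s['ee_rot']).inv()).as_rotvec())
    print('d mm',d.round(1),'rv deg',rv.round(1),np.linalg.norm(rv).round(1),'per row',(d/rows).round(1),(rv/rows).round(2))
A=np.radians(37.6);B=np.radians(-55.5)
CA=np.array([.5385,.2385,.0958]); SB=np.array([.580,-.263,.030])
E
python3 - <<'E'
from plan import *
M,N,U,h=tool(A,1); print('grasp',CA+.058*U,'u',U.round(3),'n',N.round(3)); go(CA+.138*U,M,12)
E
```

```text
grasp [0.50895235 0.21574525 0.140228  ] u [-0.509 -0.392  0.766] n [0.607 0.467 0.643]
d mm [ -32.3  403.1 -149. ] rv deg [ 31.1 -25.7 -24.6] 47.2 per row [ -2.7  33.6 -12.4] [ 2.59 -2.14 -2.05]
```

>>> carry_out:
  deltas:
    - {"tx":-2.7,"ty":33.6,"tz":0,"ax":2.59,"ay":-2.14,"az":-2.05,"gripper":0.5}
    - {"tx":-2.7,"ty":33.6,"tz":0,"ax":2.59,"ay":-2.14,"az":-2.05,"gripper":0.5}
    - {"tx":-2.7,"ty":33.6,"tz":-10,"ax":2.59,"ay":-2.14,"az":-2.05,"gripper":0.5}
    - {"tx":-2.7,"ty":33.6,"tz":-10,"ax":2.59,"ay":-2.14,"az":-2.05,"gripper":0.5}
    - {"tx":-2.7,"ty":33.6,"tz":-15,"ax":2.59,"ay":-2.14,"az":-2.05,"gripper":0.5}
    - {"tx":-2.7,"ty":33.6,"tz":-15,"ax":2.59,"ay":-2.14,"az":-2.05,"gripper":0.5}
    - {"tx":-2.7,"ty":33.6,"tz":-15,"ax":2.59,"ay":-2.14,"az":-2.05,"gripper":0.5}
    - {"tx":-2.7,"ty":33.6,"tz":-15,"ax":2.59,"ay":-2.14,"az":-2.05,"gripper":0.5}
    - {"tx":-2.7,"ty":33.6,"tz":-15,"ax":2.59,"ay":-2.14,"az":-2.05,"gripper":0.5}
    - {"tx":-2.7,"ty":33.6,"tz":-18,"ax":2.59,"ay":-2.14,"az":-2.05,"gripper":0.5}
    - {"tx":-2.7,"ty":33.6,"tz":-18,"ax":2.59,"ay":-2.14,"az":-2.05,"gripper":0.5}
    - {"tx":-2.7,"ty":33.6,"tz":-18,"ax":2.59,"ay":-2.14,"az":-2.05,"gripper":0.5}
    - {"tx":0,"ty":0,"tz":0,"ax":0,"ay":0,"az":0,"gripper":0.5}
    - {"tx":0,"ty":0,"tz":0,"ax":0,"ay":0,"az":0,"gripper":0.5}

```text
time_s: 4.97
eef_pos: [0.4678, 0.1842, 0.2021]
ee_rot: [1.19, 2.422, 0.882]
contact_force: [-0.0, -0.5, 0.1]
grip_width: 0.0424
gripper_force: 0.0
```

```bash
python3 - <<'E'
from plan import *
im,P=cloud('wrist')
s=env.sense();print(s['eef_pos'].round(4),s['joints'].round(3))
r=env.outline_of('wrist','panel');print([(x['bbox'],round(x['score'],2)) for x in r])
if r: panel_fit(P[r[0]['region']])
M,N,U,h=tool(A,1); go(CA+.058*U,M,6)
im,P=cloud('side');b=im[100:230,170:310];save('s2.png',cv2.resize(b,None,fx=4,fy=4))
E
```

```text
[0.4684 0.1837 0.2024] [ 0.205 -0.258 -0.862  0.32   0.285  1.215]
[([260.0, 122.0, 27.5, 201.0], 0.97)]
panel n [0.622 0.485 0.614] yaw 37.94 tilt 37.9 size [0.1377 0.0701] face centre [0.5137 0.2201 0.1298] top mid [0.4749 0.1899 0.193 ] 2261
d mm [ 40.3  32.3 -62.3] rv deg [-0.  0.  0.] 0.0 per row [  6.7   5.4 -10.4] [-0.    0.01  0.  ]
```

View pics/s2.png

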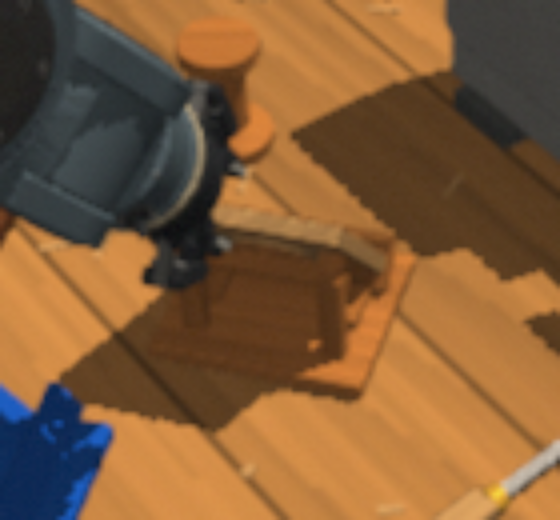

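The gripper is lined up at the panel's upper edge (crop ~(210,240)), behind the rest. Advance and grip.

>>> carry_out:
  deltas:
    - {"tx":6.7,"ty":5.4,"tz":-10.4,"ax":0,"ay":0,"az":0,"gripper":0.5}
    - {"tx":6.7,"ty":5.4,"tz":-10.4,"ax":0,"ay":0,"az":0,"gripper":0.5}
    - {"tx":6.7,"ty":5.4,"tz":-10.4,"ax":0,"ay":0,"az":0,"gripper":0.5}
    - {"tx":6.7,"ty":5.4,"tz":-10.4,"ax":0,"ay":0,"az":0,"gripper":0.5}
    - {"tx":6.7,"ty":5.4,"tz":-10.4,"ax":0,"ay":0,"az":0,"gripper":0.5}
    - {"tx":6.7,"ty":5.4,"tz":-10.4,"ax":0,"ay":0,"az":0,"gripper":0.5}
    - {"tx":0,"ty":0,"tz":0,"ax":0,"ay":0,"az":0,"gripper":0.5}

```text
time_s: 6.0
eef_pos: [0.5086, 0.2155, 0.1385]
ee_rot: [1.194, 2.421, 0.88]
contact_force: [-0.2, -0.1, 0.3]
grip_width: 0.0425
gripper_force: 0.0
```

```bash
python3 - <<'E'
from plan import *
im,P=cloud('wrist')
s=env.sense();print(s['eef_pos'].round(4),s['joints'].round(3),s['contact_force'].round(1))
M,N,U,h=tool(A,1); go(CA+.058*U,M,6)
save('w4.png',im)
E
```

```text
[0.5085 0.2155 0.1389] [ 0.268 -0.061 -0.9    0.072  0.246  1.268] [-0.1  0.5  0. ]
d mm [0.5 0.3 1.3] rv deg [-0.  -0.1  0.1] 0.1 per row [0.1 0.  0.2] [-0.   -0.01  0.01]
```

View pics/w4.png

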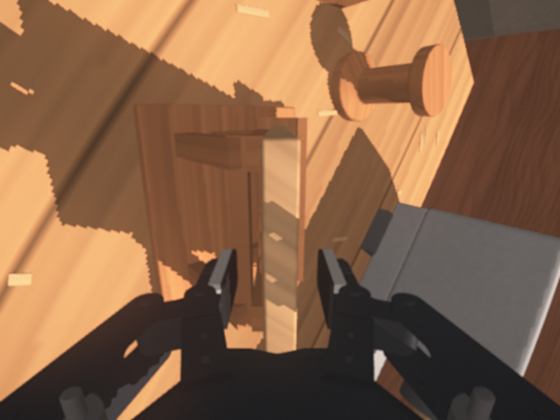

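The panel's edge (centre column ~281) lies between the fingers (mid ~277). I'll make a small correction along the normal, then grip.

>>> carry_out:
  deltas:
    - {"tx":0.8,"ty":0.6,"tz":1.5,"ax":0,"ay":0,"az":0,"gripper":0.5}
    - {"tx":0,"ty":0,"tz":0,"ax":0,"ay":0,"az":0,"gripper":1}
    - {"tx":0,"ty":0,"tz":0,"ax":0,"ay":0,"az":0,"gripper":1}
    - {"tx":0,"ty":0,"tz":0,"ax":0,"ay":0,"az":0,"gripper":1}
    - {"tx":0,"ty":0,"tz":0,"ax":0,"ay":0,"az":0,"gripper":1}
    - {"tx":0,"ty":0,"tz":0,"ax":0,"ay":0,"az":0,"gripper":1}
    - {"tx":0,"ty":0,"tz":0,"ax":0,"ay":0,"az":0,"gripper":1}
  newtons: 60

```text
time_s: 6.92
eef_pos: [0.509, 0.2162, 0.1408]
ee_rot: [1.193, 2.42, 0.881]
contact_force: [-9.0, -6.7, 9.5]
grip_width: 0.0135
gripper_force: 58.4
```

>>> carry_out:
  deltas:
    - {"tx":-2.2,"ty":-1.6,"tz":4.5,"ax":0,"ay":0,"az":0,"gripper":1}
    - {"tx":-5.8,"ty":-4.5,"tz":9.5,"ax":0,"ay":0,"az":0,"gripper":1}
    - {"tx":-5.8,"ty":-4.5,"tz":9.5,"ax":0,"ay":0,"az":0,"gripper":1}
    - {"tx":-5.8,"ty":-4.5,"tz":9.5,"ax":0,"ay":0,"az":0,"gripper":1}
    - {"tx":-5.8,"ty":-4.5,"tz":9.5,"ax":0,"ay":0,"az":0,"gripper":1}
    - {"tx":0,"ty":0,"tz":20,"ax":0,"ay":0,"az":0,"gripper":1}
    - {"tx":0,"ty":0,"tz":35,"ax":0,"ay":0,"az":0,"gripper":1}
    - {"tx":0,"ty":0,"tz":40,"ax":0,"ay":0,"az":0,"gripper":1}
    - {"tx":0,"ty":0,"tz":35,"ax":0,"ay":0,"az":0,"gripper":1}
    - {"tx":0,"ty":0,"tz":15,"ax":0,"ay":0,"az":0,"gripper":1}
    - {"tx":0,"ty":0,"tz":0,"ax":0,"ay":0,"az":0,"gripper":1}

```text
time_s: 8.3
eef_pos: [0.4838, 0.1968, 0.3295]
ee_rot: [1.191, 2.419, 0.883]
contact_force: [-0.4, 0.5, -1.2]
grip_width: 0.0134
gripper_force: 58.6
```

```bash
python3 - <<'E'
from plan import *
s=env.sense();print(s['eef_pos'].round(4),s['joints'].round(3),s['contact_force'].round(2),s['torque'].round(2))
im,P=cloud('side');save('s3.png',im)
r=env.outline_of('side','panel');print([(x['bbox'],round(x['score'],2)) for x in r])
T=np.eye(4);T[:3,:3]=R.from_rotvec(s['ee_rot']).as_matrix();T[:3,3]=s['eef_pos']
def intool(P): return (P-T[:3,3])@T[:3,:3]
im,P=cloud('top')
for c,PP in(('top',P),('side',cloud('side')[1])):
    L=intool(PP.reshape(-1,3)); 
    m=(abs(L[:,1])<.02)&(L[:,2]>-.03)&(L[:,2]<.16)&(abs(L[:,0])<.085)
    Q=L[m];print(c,len(Q),'x',np.percentile(Q[:,0],[1,99]).round(4),'z',np.percentile(Q[:,2],[1,99]).round(4),'y',np.percentile(Q[:,1],[5,50,95]).round(4))
im,P=cloud('wrist')
L=intool(P.reshape(-1,3));m=(abs(L[:,1])<.012)&(L[:,2]>-.04)&(L[:,2]<.05)&(abs(L[:,0])<.085)
Q=L[m];print('w',len(Q),'x',Q[:,0].min(),Q[:,0].max(),'z',np.percentile(Q[:,2],[5,50,95]).round(4),'y',np.percentile(Q[:,1],[2,50,98]).round(4))
M,N,U,h=tool(B,-1)
for d in (0,.06,.12): go(SB+.010*N+(.138+d)*U,M,20)
E
```

```text
[0.4838 0.1968 0.3295] [ 0.233 -0.299 -0.559  0.655  0.267  1.24 ] [-0.43  0.45 -1.24] [-0.54  0.6  -0.01]
[([220.4, 103.4, 41.0, 25.1], 0.65)]
top 1933 x [-0.0709  0.067 ] z [-0.0229  0.1363] y [-0.0044  0.0035  0.0049]
side 561 x [-0.0727  0.0299] z [-0.0279  0.1336] y [-0.0163 -0.0083  0.0034]
w 9677 x -0.02965423287460653 0.06948141731766287 z [-0.0306 -0.0194 -0.0113] y [-0.0108 -0.0019  0.0103]
d mm [  50.9 -392.9 -184.7] rv deg [-85.8  13.5  71.4] 112.5 per row [  2.5 -19.6  -9.2] [-4.29  0.67  3.57]
d mm [  29.  -361.1 -138.7] rv deg [-85.8  13.5  71.4] 112.5 per row [  1.5 -18.1  -6.9] [-4.29  0.67  3.57]
d mm [   7.2 -329.3  -92.7] rv deg [-85.8  13.5  71.4] 112.5 per row [  0.4 -16.5  -4.6] [-4.29  0.67  3.57]
```

>>> carry_out:
  deltas:
    - {"tx":0.4,"ty":-16.5,"tz":0,"ax":-4.29,"ay":0.67,"az":3.57,"gripper":1}
    - {"tx":0.4,"ty":-16.5,"tz":0,"ax":-4.29,"ay":0.67,"az":3.57,"gripper":1}
    - {"tx":0.4,"ty":-16.5,"tz":0,"ax":-4.29,"ay":0.67,"az":3.57,"gripper":1}
    - {"tx":0.4,"ty":-16.5,"tz":0,"ax":-4.29,"ay":0.67,"az":3.57,"gripper":1}
    - {"tx":0.4,"ty":-16.5,"tz":0,"ax":-4.29,"ay":0.67,"az":3.57,"gripper":1}
    - {"tx":0.4,"ty":-16.5,"tz":0,"ax":-4.29,"ay":0.67,"az":3.57,"gripper":1}
    - {"tx":0.4,"ty":-16.5,"tz":0,"ax":-4.29,"ay":0.67,"az":3.57,"gripper":1}
    - {"tx":0.4,"ty":-16.5,"tz":0,"ax":-4.29,"ay":0.67,"az":3.57,"gripper":1}
    - {"tx":0.4,"ty":-16.5,"tz":0,"ax":-4.29,"ay":0.67,"az":3.57,"gripper":1}
    - {"tx":0.4,"ty":-16.5,"tz":0,"ax":-4.29,"ay":0.67,"az":3.57,"gripper":1}
    - {"tx":0.4,"ty":-16.5,"tz":0,"ax":-4.29,"ay":0.67,"az":3.57,"gripper":1}
    - {"tx":0.4,"ty":-16.5,"tz":0,"ax":-4.29,"ay":0.67,"az":3.57,"gripper":1}
    - {"tx":0.4,"ty":-16.5,"tz":0,"ax":-4.29,"ay":0.67,"az":3.57,"gripper":1}
    - {"tx":0.4,"ty":-16.5,"tz":0,"ax":-4.29,"ay":0.67,"az":3.57,"gripper":1}
    - {"tx":0.4,"ty":-16.5,"tz":0,"ax":-4.29,"ay":0.67,"az":3.57,"gripper":1}
    - {"tx":0.4,"ty":-16.5,"tz":0,"ax":-4.29,"ay":0.67,"az":3.57,"gripper":1}
    - {"tx":0.4,"ty":-16.5,"tz":0,"ax":-4.29,"ay":0.67,"az":3.57,"gripper":1}
    - {"tx":0.4,"ty":-16.5,"tz":0,"ax":-4.29,"ay":0.67,"az":3.57,"gripper":1}
    - {"tx":0.4,"ty":-16.5,"tz":0,"ax":-4.29,"ay":0.67,"az":3.57,"gripper":1}
    - {"tx":0,"ty":-16.5,"tz":0,"ax":-4.29,"ay":0.67,"az":3.57,"gripper":1}

```text
time_s: 11.05
eef_pos: [0.4911, -0.1335, 0.3272]
ee_rot: [-0.829, 2.65, -0.964]
contact_force: [0.1, 0.1, -1.8]
grip_width: 0.0132
gripper_force: 58.7
```

```bash
python3 - <<'E'
from plan import *
s=env.sense();print(s['eef_pos'].round(4),s['joints'].round(3),s['contact_force'].round(2),s['torque'].round(2))
M,N,U,h=tool(B,-1)
go(SB+.010*N+(.138+.12)*U,M,6)
E
```

```text
[ 0.4911 -0.1335  0.3272] [ 0.068 -0.144 -0.405  0.905 -0.585 -0.662] [ 0.11  0.13 -1.78] [ 0.69  0.47 -0.02]
d mm [ -0.8   0.9 -93.1] rv deg [-0.  -0.1 -0.2] 0.2 per row [ -0.1   0.1 -15.5] [-0.   -0.02 -0.03]
```

```bash
python3 - <<'E'
from plan import *
s=env.sense();T=R.from_rotvec(s['ee_rot']).as_matrix();p=s['eef_pos']
im,P=cloud('top')
r=env.outline_of('top','panel');print([(np.round(x['bbox']),round(x['score'],2)) for x in r]); print([(np.round(x['xy']),round(x['score'],2)) for x in env.mark_of('top','panel_carving')])
L=(P-p)@T
m=(abs(L[...,1])<.025)&(L[...,2]>-.03)&(L[...,2]<.155)&(abs(L[...,0])<.085)
Q=L[m];print('x',np.percentile(Q[:,0],[1,99]).round(4),'z',np.percentile(Q[:,2],[1,99]).round(4))
f=m&(np.hypot(L[...,0],L[...,2]-.058)>.036)&(L[...,2]>.03);q=L[f];med=np.median(q[:,1]);q=q[abs(q[:,1]-med)<.005]
A_=np.c_[q[:,0],q[:,2],np.ones(len(q))];k=np.linalg.lstsq(A_,q[:,1],rcond=None)[0];print('slab plane y = %.3f x + %.3f z + %.4f'%tuple(k),'y at foot',k[1]*.138+k[2],len(q))
v,u_=np.where(m);c=[int(v.mean()),int(u_.mean())];b=im[c[0]-60:c[0]+60,c[1]-75:c[1]+75]
save('t4.png',cv2.resize(b,None,fx=4,fy=4,interpolation=cv2.INTER_CUBIC))
E
```

```text
[(array([421., 195.,  29.,  91.]), 0.72), (array([320., 164.,  63.,  68.]), 0.67)]
[(array([355., 193.]), 0.77)]
x [-0.0695  0.0676] z [-0.0236  0.1341]
slab plane y = -0.001 x + -0.002 z + -0.0062 y at foot -0.006511434012493314 852
```

View pics/t4.png

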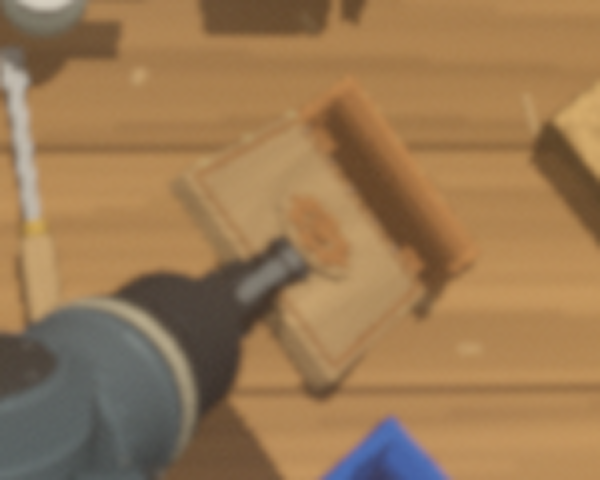

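The panel is held square, carved rosette up, just above rest_b's slot. Now the descent.

```bash
python3 - <<'E'
from plan import *
M,N,U,h=tool(B,-1);print('N',N.round(3),'U',U.round(3),'h',h.round(3),'x',M[:,0].round(3))
for d in(.12,.04,.0): go(SB+.0105*N+(.1365+d)*U+.001*M[:,0],M,6)
E
```

```text
N [ 0.434 -0.631  0.643] U [-0.364  0.53   0.766] h [0.824 0.566 0.   ] x [-0.824 -0.567  0.   ]
d mm [ -0.3  -1.2 -93.9] rv deg [-0.2 -0.1 -0. ] 0.2 per row [ -0.1  -0.2 -15.6] [-0.04 -0.01 -0.  ]
d mm [  28.8  -43.6 -155.2] rv deg [-0.2 -0.1 -0. ] 0.2 per row [  4.8  -7.3 -25.9] [-0.04 -0.01 -0.  ]
d mm [  43.4  -64.8 -185.8] rv deg [-0.2 -0.1 -0. ] 0.2 per row [  7.2 -10.8 -31. ] [-0.04 -0.01 -0.  ]
```

>>> carry_out:
  deltas:
    - {"tx":0,"ty":-1,"tz":-18,"ax":0,"ay":0,"az":0,"gripper":1}
    - {"tx":0,"ty":0,"tz":-29,"ax":0,"ay":0,"az":0,"gripper":1}
    - {"tx":0,"ty":0,"tz":-29,"ax":0,"ay":0,"az":0,"gripper":1}
    - {"tx":0,"ty":0,"tz":-18,"ax":0,"ay":0,"az":0,"gripper":1}
    - {"tx":5.8,"ty":-8.5,"tz":-12.3,"ax":0,"ay":0,"az":0,"gripper":1}
    - {"tx":5.8,"ty":-8.5,"tz":-12.3,"ax":0,"ay":0,"az":0,"gripper":1}
    - {"tx":5.8,"ty":-8.5,"tz":-12.3,"ax":0,"ay":0,"az":0,"gripper":1}
    - {"tx":5.8,"ty":-8.5,"tz":-12.3,"ax":0,"ay":0,"az":0,"gripper":1}
    - {"tx":5.8,"ty":-8.5,"tz":-12.3,"ax":0,"ay":0,"az":0,"gripper":1}
    - {"tx":0,"ty":0,"tz":0,"ax":0,"ay":0,"az":0,"gripper":1}

```text
time_s: 12.45
eef_pos: [0.5201, -0.1765, 0.1714]
ee_rot: [-0.823, 2.653, -0.959]
contact_force: [-0.2, -0.3, -1.0]
grip_width: 0.013
gripper_force: 58.6
```

```bash
python3 - <<'E'
from plan import *
s=env.sense();print(s['eef_pos'].round(4),s['contact_force'].round(2),s['joints'].round(2))
M,N,U,h=tool(B,-1)
for d in(.04,.005): go(SB+.0105*N+(.1365+d)*U+.001*M[:,0],M,5)
T=R.from_rotvec(s['ee_rot']).as_matrix();p=s['eef_pos']
# panel and rest lip/rails in the same pictures: offsets along N, h
for cam in('top','side'):
    im,P=cloud(cam);L=(P-SB);a,y,b=L@N,L@h,L@U
    f=(abs(a-.0175)<.008)&(abs(y)<.066)&(b>.06)&(b<.17)&(np.hypot(y,b-.12)>.036)
    l=(abs(b-.018)<.006)&(a>.018)&(a<.036)&(abs(y)<.07)
    pe=(abs(a-.0105)<.009)&(abs(y)<.085)&(b>.06)&(b<.17); le=(abs(b-.018)<.006)&(a>.018)&(a<.034)&(abs(y)<.09)
    print(cam,'carved face a',np.median(a[f]).round(4),'lip a',np.median(a[l]).round(4),'lip y',np.percentile(y[le],[1,99]).round(4),'panel y',np.percentile(y[pe],[1,99]).round(4),f.sum(),l.sum())
E
```

```text
[ 0.5201 -0.1765  0.1714] [-0.17 -0.35 -1.  ] [-0.04  0.01 -0.69  0.41 -0.54 -0.77]
d mm [-0.6 -0.2  0.6] rv deg [-0.2 -0.1  0. ] 0.3 per row [-0.1 -0.   0.1] [-0.05 -0.02  0.  ]
d mm [ 12.1 -18.7 -26.2] rv deg [-0.2 -0.1  0. ] 0.3 per row [ 2.4 -3.7 -5.2] [-0.05 -0.02  0.  ]
top carved face a 0.0162 lip a 0.0284 lip y [-0.0747  0.072 ] panel y [-0.068  0.07 ] 570 158
side carved face a 0.0157 lip a 0.0279 lip y [-0.0738  0.0745] panel y [-0.0683  0.0707] 955 187
```

>>> carry_out:
  deltas:
    - {"tx":-0.6,"ty":-1.8,"tz":1.0,"ax":0,"ay":0,"az":0,"gripper":1}
    - {"tx":2.2,"ty":-3.2,"tz":-4.6,"ax":0,"ay":0,"az":0,"gripper":1}
    - {"tx":2.2,"ty":-3.2,"tz":-4.6,"ax":0,"ay":0,"az":0,"gripper":1}
    - {"tx":2.2,"ty":-3.2,"tz":-4.6,"ax":0,"ay":0,"az":0,"gripper":1}
    - {"tx":2.2,"ty":-3.2,"tz":-4.6,"ax":0,"ay":0,"az":0,"gripper":1}
    - {"tx":2.2,"ty":-3.2,"tz":-4.6,"ax":0,"ay":0,"az":0,"gripper":1}
    - {"tx":0,"ty":0,"tz":0,"ax":0,"ay":0,"az":0,"gripper":1}

```text
time_s: 13.42
eef_pos: [0.5305, -0.1947, 0.1499]
ee_rot: [-0.825, 2.652, -0.961]
contact_force: [0.3, 0.4, -0.8]
grip_width: 0.0133
gripper_force: 58.7
```

```bash
cat > chk.py <<'E'
from plan import *
s=env.sense();print(s['eef_pos'].round(4),s['contact_force'].round(2))
M,N,U,h=tool(B,-1);d=s['eef_pos']-SB;print('tcp a,y,b',(d@N).round(4),(d@h).round(4),(d@U).round(4))
for cam in('top','side'):
    im,P=cloud(cam);L=(P-SB);a,y,b=L@N,L@h,L@U
    f=(abs(a-.0165)<.009)&(abs(y)<.066)&(b>.04)&(b<.16)&(np.hypot(y,b-.08)>.036)
    l=(abs(b-.018)<.006)&(a>.018)&(a<.036)&(abs(y)<.07)
    pe=(abs(a-.0105)<.009)&(abs(y)<.085)&(b>.04)&(b<.17); le=(abs(b-.018)<.006)&(a>.018)&(a<.034)&(abs(y)<.09)
    k=np.polyfit(b[f],a[f],1)
    print(cam,'face a',np.median(a[f]).round(4),'slope deg',np.degrees(k[0]).round(2),'lip a',np.median(a[l]).round(4),'lip y',np.percentile(y[le],[1,99]).round(4),'panel y',np.percentile(y[pe],[1,99]).round(4),'top b',np.percentile(b[pe],99.5).round(4))
E
python3 chk.py
```

```text
[ 0.5305 -0.1947  0.1499] [ 0.34  0.43 -0.79]
tcp a,y,b 0.0124 -0.0021 0.1461
top face a 0.0186 slope deg -0.22 lip a 0.0261 lip y [-0.0745  0.0715] panel y [-0.0699  0.0685] top b 0.1697
side face a 0.0178 slope deg 0.56 lip a 0.0263 lip y [-0.0733  0.073 ] panel y [-0.0701  0.0693] top b 0.1694
```

Free of contact and inside the slot. Continue gently down to the floor.

>>> carry_out:
  deltas:
    - {"tx":1.1,"ty":-1.6,"tz":-2.3,"ax":0,"ay":0,"az":0,"gripper":1}
    - {"tx":1.1,"ty":-1.6,"tz":-2.3,"ax":0,"ay":0,"az":0,"gripper":1}
    - {"tx":0.4,"ty":-0.5,"tz":-0.8,"ax":0,"ay":0,"az":0,"gripper":1}
    - {"tx":0,"ty":0,"tz":0,"ax":0,"ay":0,"az":0,"gripper":1}

```text
time_s: 14.02
eef_pos: [0.5332, -0.1982, 0.1449]
ee_rot: [-0.825, 2.651, -0.961]
contact_force: [-0.1, 0.1, -2.2]
grip_width: 0.0131
gripper_force: 58.7
```

>>> carry_out:
  deltas:
    - {"tx":0.4,"ty":-0.5,"tz":-0.8,"ax":0,"ay":0,"az":0,"gripper":1}
    - {"tx":0.4,"ty":-0.5,"tz":-0.8,"ax":0,"ay":0,"az":0,"gripper":1}
    - {"tx":0,"ty":0,"tz":0,"ax":0,"ay":0,"az":0,"gripper":1}

```text
time_s: 14.4
eef_pos: [0.534, -0.1992, 0.1433]
ee_rot: [-0.824, 2.651, -0.961]
contact_force: [0.5, 0.6, -1.2]
grip_width: 0.0132
gripper_force: 58.7
```

>>> carry_out:
  deltas:
    - {"tx":0.4,"ty":-0.5,"tz":-0.8,"ax":0,"ay":0,"az":0,"gripper":1}
    - {"tx":0,"ty":0,"tz":0,"ax":0,"ay":0,"az":0,"gripper":1}

```text
time_s: 14.65
eef_pos: [0.5345, -0.1993, 0.1433]
ee_rot: [-0.825, 2.65, -0.962]
contact_force: [-15.7, 13.9, 18.1]
grip_width: 0.0131
gripper_force: 63.2
```

Floor reached. Ease off by 1 mm and shift toward the rails.

>>> carry_out:
  deltas:
    - {"tx":-0.4,"ty":0.5,"tz":0.8,"ax":0,"ay":0,"az":0,"gripper":1}
    - {"tx":-0.7,"ty":1.0,"tz":-1.0,"ax":0,"ay":0,"az":0,"gripper":1}
    - {"tx":-0.7,"ty":1.0,"tz":-1.0,"ax":0,"ay":0,"az":0,"gripper":1}
    - {"tx":0,"ty":0,"tz":0,"ax":0,"ay":0,"az":0,"gripper":1}

```text
time_s: 15.15
eef_pos: [0.5325, -0.1971, 0.1412]
ee_rot: [-0.825, 2.651, -0.961]
contact_force: [-0.0, 0.1, -2.6]
grip_width: 0.0135
gripper_force: 58.8
```

```bash
python3 chk.py
```

```text
[ 0.5325 -0.1971  0.1412] [-0.04  0.06 -2.62]
tcp a,y,b 0.0092 -0.0018 0.1374
top face a 0.0152 slope deg -0.74 lip a 0.028 lip y [-0.0755  0.0722] panel y [-0.0695  0.0685] top b 0.1628
side face a 0.0146 slope deg 0.55 lip a 0.0272 lip y [-0.0743  0.0732] panel y [-0.0703  0.0687] top b 0.1627
```

>>> carry_out:
  deltas:
    - {"tx":-0.5,"ty":0.7,"tz":-0.7,"ax":0,"ay":0,"az":0,"gripper":1}
    - {"tx":-0.4,"ty":0.6,"tz":-0.6,"ax":0,"ay":0,"az":0,"gripper":1}
    - {"tx":0,"ty":0,"tz":0,"ax":0,"ay":0,"az":0,"gripper":1}

```text
time_s: 15.62
eef_pos: [0.5321, -0.1962, 0.1407]
ee_rot: [-0.823, 2.65, -0.963]
contact_force: [1.0, -5.6, -0.4]
grip_width: 0.013
gripper_force: 58.8
```

Rail contact is felt. Release.

>>> carry_out:
  deltas:
    - {"tx":0,"ty":0,"tz":0,"ax":0,"ay":0,"az":0,"gripper":0.75}
    - {"tx":0,"ty":0,"tz":0,"ax":0,"ay":0,"az":0,"gripper":0.5}
    - {"tx":0,"ty":0,"tz":0,"ax":0,"ay":0,"az":0,"gripper":0.5}
    - {"tx":0,"ty":0,"tz":0,"ax":0,"ay":0,"az":0,"gripper":0.5}
    - {"tx":0,"ty":0,"tz":0,"ax":0,"ay":0,"az":0,"gripper":0.5}

```text
time_s: 16.25
eef_pos: [0.5317, -0.1958, 0.1401]
ee_rot: [-0.825, 2.651, -0.961]
contact_force: [1.4, -0.2, -0.3]
grip_width: 0.0426
gripper_force: 0.0
```

```bash
python3 chk.py
```

```text
[ 0.5317 -0.1958  0.1401] [ 1.41 -0.21 -0.31]
tcp a,y,b 0.0074 -0.0017 0.1375
top face a 0.0144 slope deg -0.96 lip a 0.0278 lip y [-0.0756  0.0722] panel y [-0.0695  0.0687] top b 0.1624
side face a 0.0134 slope deg -0.34 lip a 0.0281 lip y [-0.0737  0.0744] panel y [-0.0698  0.0687] top b 0.1613
```

Released: carved face at 14 mm above the rails, centred. Retreat along the slope.

>>> carry_out:
  deltas:
    - {"tx":-2.2,"ty":3.2,"tz":4.6,"ax":0,"ay":0,"az":0,"gripper":0.5}
    - {"tx":-4.4,"ty":6.4,"tz":9.2,"ax":0,"ay":0,"az":0,"gripper":0.5}
    - {"tx":-5.5,"ty":8,"tz":11.5,"ax":0,"ay":0,"az":0,"gripper":0.5}
    - {"tx":-5.5,"ty":8,"tz":11.5,"ax":0,"ay":0,"az":0,"gripper":0.5}
    - {"tx":-5.5,"ty":8,"tz":11.5,"ax":0,"ay":0,"az":0,"gripper":0.5}
    - {"tx":-7,"ty":10,"tz":15,"ax":0,"ay":0,"az":0,"gripper":0.5}
    - {"tx":-10,"ty":20,"tz":30,"ax":0,"ay":0,"az":0,"gripper":0.5}
    - {"tx":-10,"ty":30,"tz":40,"ax":0,"ay":0,"az":0,"gripper":0.5}
    - {"tx":-10,"ty":30,"tz":40,"ax":0,"ay":0,"az":0,"gripper":0.5}
    - {"tx":0,"ty":0,"tz":0,"ax":0,"ay":0,"az":0,"gripper":0.5}

```text
time_s: 17.6
eef_pos: [0.4723, -0.0703, 0.3171]
ee_rot: [-0.824, 2.645, -0.96]
contact_force: [0.1, 0.3, 0.5]
grip_width: 0.0426
gripper_force: 0.0
```

```bash
python3 chk.py; python3 - <<'E'
from h import *
im,_=cloud('top');im2,_=cloud('side')
save('f.png',np.hstack([cv2.resize(im[120:300,270:450],(400,400)),cv2.resize(im2[180:360,260:440],(400,400))]))
E
```

```text
[ 0.4723 -0.0703  0.3171] [0.07 0.29 0.51]
tcp a,y,b 0.0162 0.0204 0.3613
top face a 0.0143 slope deg -0.94 lip a 0.0277 lip y [-0.0749  0.0722] panel y [-0.0691  0.0687] top b 0.1618
side face a 0.0134 slope deg -0.27 lip a 0.028 lip y [-0.0732  0.0746] panel y [-0.0699  0.0693] top b 0.162
```

View pics/f.png

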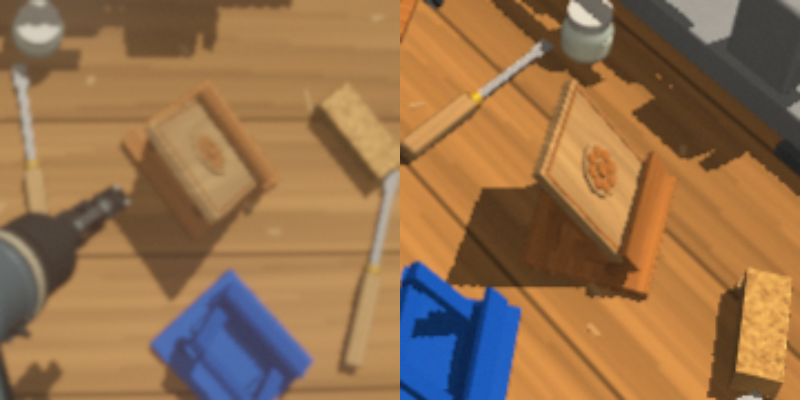

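The panel stands in rest_b's slot, carved rosette showing (left ~(210,155), right ~(600,165)), flat and centred, and the gripper is clear of it.

```bash
python3 -c "
from cell import env
print(env.hand_in())"
```

```text
the job is handed in; nothing more can be done
None
```

The panel now stands in the middle of the brown empty rest's slot, same edge down, flat on the rails with the carved face showing; the arm is clear, I saw no bystander disturbed, and the job was handed in at about 18 s (no verdict was returned).

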